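# Put the missing lab weight back into the covered weight tray

## Task

One weight of the set is still out on the bench. Lift the white cover off the weight tray and set it down, handle up, on the middle of the cork mat; then stand the loose weight that matches the ones in the tray upright in the one empty pocket and let go. Set both down, do not drop them.

Things in the scene. Friction and masses are not known exactly. Their poses are not given: they have to be found in the camera images.
- weight: Loose steel lab weight to put away: cylinder 36 mm in diameter, 40 mm tall, with a centred upright post on top (16 mm in diameter, 40 mm long; 80 mm tall in all), 0.4 kg. Origin: centre of underside, z up. Stands on the bench between tray and mat among other steel pieces (a wide flat weight, a smaller one, a plain cylinder without post), all under 50 mm tall, centres 90 mm or more away.
- cover: White plastic cover, a box open below, 268 x 76 mm, 67 mm tall, 0.25 kg, resting loose on the tray's rim, 30 mm above the bench, hiding the pockets. Lift it straight up. On the middle of its roof is a bar handle 60 mm long, 16 mm thick, 36 mm high (67 to 103 mm above the origin). Origin: centre of its lower edge plane; x along its length and handle, y across, z up.
- pocket: The one empty pocket; origin at its floor's centre, 6 mm above the bench, x along the tray. The fixed blue tray (268 x 76 mm, 30 mm high, left or right of the robot) has four square pockets in a row along its length, 64 mm apart, each 56 x 56 mm, 24 mm deep. Three hold weights like the loose one, tops 86 mm above the bench; which one is empty varies.
- mat: Cork mat fixed to the bench, 320 x 150 mm, 3 mm thick, on the other side from the tray, empty, with free room above. Origin: centre of its underside, at bench level; x along its length, z up. The space between mat and tray holds nothing taller than 80 mm.

How it is judged:
By the outcome, as a careful person would: the job done as asked, in the order asked, and still so for the second after the job is handed in, with the robot touching nothing.
It also fails if it takes over 64 s, if anything falls off the work surface, if the arm or the gripper's body presses on something with over 40 N, if the wrist force passes 120 N, or if a joint passes its speed limit or range.

## Robot

A 7-joint arm with a two-finger parallel gripper is mounted at the origin on the work surface. World frame = base frame: x ahead of the robot, y to its left, z up, the work surface at z = 0. Lengths are in mm, angles in rad, forces in N, time in s.
With the tool pointing down it reaches from about 425 to 800 mm from the base axis. Payload 8.3 kg.
Tool frame: the origin (TCP) lies at the very end of the fingers, on their centre line; the grasp point (between the pads) lies behind it (hold_point_z is the z of the grasp point in the tool frame, in mm); z points along the fingers, y is the line along which they close (so a half turn about z gives the same grasp; the last joint's range is limited). The gripper opens to 85 mm and grips with 20 to 120 N. Pads are 22 mm wide; open, the fingers measure 114 mm over their backs; the gripper's body (76 mm by 85 mm) begins 54 mm behind the grasp point. The pads swing forward as they close: fully open they stand 13 mm farther back than shut.
Start: joints at [1.223, 0.383, 0.016, 1.37, -0.006, 1.388, -0.046], TCP at [175.643, -599.791, 191.779] pointing down, gripper open.
Joint ranges: [-2.95, 2.95], [-0.25, 2.06], [-1.52, 1.56], [0.18, 2.33], [-1.44, 4.58], [0.02, 2.06], [-3.01, 3.01]. Speed limits (rad/s): [2.39, 2.39, 3.01, 3.01, 3.14, 3.14, 3.14].

## Interface

Orientations are given as a rotation vector (axis times angle).
In Python, from bench import * gives the robot as it stands.
- The arm moves only by the shell command python3 -m handwheel 'ROWS' [OPENING] [FORCE]. ROWS is JSON, a list of rows, each a list of 2 entries, a list of its own where there are three numbers: the shift along the tool's x, y, z as a fraction of full scale, then the turn, a rotation vector about the tool's x, y, z as a fraction of full scale. A call has 1 to 5 rows; each row is the pose to reach, as a shift and turn from the pose commanded when the call began, along the tool's axes at that moment, turning the shorter way round; what a row does not reach only later rows make up. Full scale, the value 1, is 100 cm for a shift and 180 degrees for a turn. A row lasts 1/10 s, in which the tool goes at most 50 mm and 8.59 degrees, less where a joint would pass 70% of its speed; a pose out of reach is approached as far as the arm can. A call with a number of a shift or a turn outside -1 to 1 is refused whole. A call with a gripper value outside its range is refused whole. OPENING is the gripper's target within -1 to 1 (fully open at 1, half-way at 0, shut at -1), set as the call begins (- or left out, the last holds). The fingers move at their own pace and stop on an object; FORCE is the grip in N (left out, the last holds). Time passes only in rows, so rows that repeat a pose let the fingers close. It gives the time, the measured TCP pose, the force, the opening and the grip force at its end, in the units of the state.
- read_state(): the state, without advancing time (a new reading comes with each control period).
- snapshot(name): name is "scene" or "top" or "wrist"; returns a dict with "img" (420x560x3 uint8, red, green, blue), "range_z" (420x560 float32, mm along the optical axis (not along the pixel's ray), 0 where there is no reading), "fovy" (degrees; the focal length in pixels is half the picture's height over the tangent of half this angle, whatever the lens; pixels are square), "cx", "cy" (the principal point, pixels), "camera_from_world" (4x4, takes a point from world to camera coordinates); the wrist camera has in their place "T_tool_cam" (4x4, takes a point from camera to tool coordinates, whose origin is the TCP and whose axes are the flange's). Camera axes: x right, y down, z forward; pixel columns grow to the right and rows downward; lengths in mm; the calibration is good to about 2 mm. A picture is of the moment at which its call begins: read the wrist's pose just before it.
- job_done(): hands the job in; it is judged then, once.
The state is a dict: "time_s": time; "joint_positions": joint angles; "qd": joint speeds; "effort": joint torques, N m; "eef_pos": TCP position; "ee_rot": TCP orientation; "ft_force": force on the tool from outside, world axes, zero at the start; "wrist_torque": the same for the moment, N m; "opening": finger opening in mm; "grasp_force": force on a finger pad.
Only numpy, scipy, OpenCV 4.12 (cv2) and the standard library are available. Lean on these libraries where they do the work, as an engineer would, in place of code of your own. Each camera call takes 0.05 s, during which the arm holds its last target. There are 200 camera calls.

## Working session

There is one attempt and no reset: what is moved stays moved. The work goes in short steps, Python scripts to look and compute and a shell command to move; the robot and the scene stay as the last step left them, time stands still between calls to the robot, and variables do not carry over. Pictures are saved under pics/ and viewed, at most 12 in all, crops included, and the job is handed in when it is done.

```bash
ls; mkdir -p pics; python3 - <<'E'
from bench import *
import cv2,numpy as np
s=read_state();print({k:np.round(v,3) if not isinstance(v,dict) else v for k,v in s.items()})
for n in ("scene","top"):
    d=snapshot(n);np.savez(f"pics/{n}0.npz",**d);cv2.imwrite(f"pics/{n}0.png",d["img"][:,:,::-1]);print(n,d["fovy"],d["cx"],d["cy"],np.round(d["camera_from_world"],3).tolist(),(d["range_z"]>0).mean())
E
```

```text
pics
{'time_s': np.float64(0.0), 'joint_positions': array([ 1.223,  0.384,  0.016,  1.371, -0.006,  1.388, -0.047]), 'qd': array([-0.   ,  0.002, -0.001,  0.001, -0.   , -0.   , -0.   ]), 'effort': array([-0.0000e+00, -6.2760e+01,  8.4400e-01, -3.7183e+01,  1.7000e-02,
        1.4000e-02, -0.0000e+00]), 'eef_pos': array([ 175.468, -599.248,  190.772]), 'ee_rot': array([-3.108, -0.446,  0.   ]), 'ft_force': array([-0.193, -0.263, -0.328]), 'wrist_torque': array([ 0.002, -0.025,  0.008]), 'grasp_force': np.float64(0.0), 'opening': np.float64(85.392)}
scene 52.646234100612006 289.22456450927547 210.49524795250605 [[-0.244, 0.97, -0.007, 139.657], [0.577, 0.139, -0.805, -239.832], [-0.779, -0.2, -0.594, 1200.165], [0.0, 0.0, 0.0, 1.0]] 0.9958460884353741
top 55.73079695814936 277.658152722391 208.15569141042928 [[-0.072, -0.997, 0.005, 32.606], [-0.974, 0.069, -0.214, 524.098], [0.214, -0.02, -0.977, 724.156], [0.0, 0.0, 0.0, 1.0]] 0.9957142857142857
```

View pics/scene0.png

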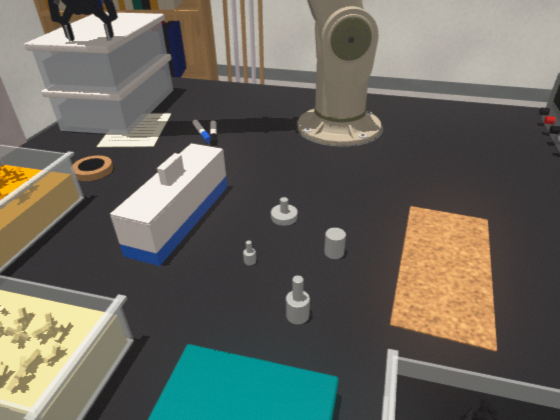

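View pics/top0.png

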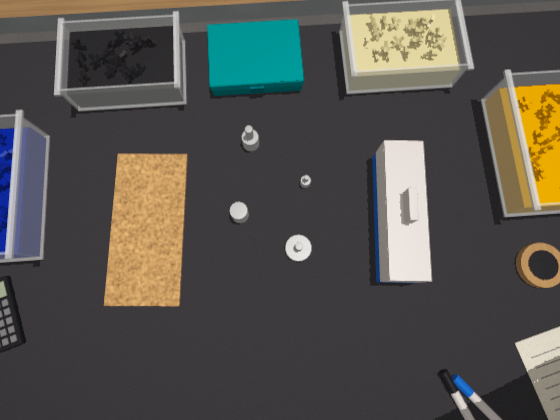

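The scene view shows the white cover on the blue tray with its handle at about (172,168), the tall posted weight at (297,300) and the mat at (447,270). In the top view the same things are at: cover handle (411,205), tall weight (250,138), mat (147,230).

```bash
cat > h.py <<'E'
import numpy as np,cv2
from scipy.spatial.transform import Rotation as R
def cloud(d,T_wc=None):
    """world points HxWx3; T_wc: world from camera"""
    h,w=d["range_z"].shape;f=h/2/np.tan(np.radians(float(d["fovy"]))/2)
    if T_wc is None:T_wc=np.linalg.inv(d["camera_from_world"])
    v,u=np.mgrid[:h,:w];z=d["range_z"]
    P=np.stack([(u-d["cx"])/f*z,(v-d["cy"])/f*z,z],-1)
    return P@T_wc[:3,:3].T+T_wc[:3,3]
def rect(P):
    (c,s,a)=cv2.minAreaRect(P[:,:2].astype(np.float32));
    if s[0]<s[1]:s=s[::-1];a+=90
    a=(a+90)%180-90
    return np.round(c,1),np.round(s,1),round(a,2),np.round(np.median(P[:,2]),1),len(P)
def toolT(s):
    T=np.eye(4);T[:3,:3]=R.from_rotvec(s["ee_rot"]).as_matrix();T[:3,3]=s["eef_pos"];return T
E
python3 - <<'E'
from h import *
for n in("scene","top"):
    d=np.load(f"pics/{n}0.npz");P=cloud(d);hsv=cv2.cvtColor(d["img"],cv2.COLOR_RGB2HSV);z=P[...,2];H,S,V=cv2.split(hsv)
    work=(np.hypot(P[...,0],P[...,1])<900)&(d["range_z"]>0)
    def big(m):
        m=cv2.morphologyEx(m.astype(np.uint8),cv2.MORPH_OPEN,np.ones((2,2)))
        k,l,st,c=cv2.connectedComponentsWithStats(m);i=[j for j in range(1,k) if st[j,4]>25];return [(c[j].round(),P[l==j]) for j in i]
    print(n)
    for nm,m in dict(roof=(S<60)&(V>100)&(abs(z-97)<6),handle=(S<60)&(V>60)&(abs(z-133)<6),mat=(H<22)&(S>100)&(abs(z-3)<6),post=(S<60)&(abs(z-80)<4),cyl=(S<60)&(V>80)&(z>8)&(z<75)).items():
        for c,p in big(m&work): print(nm,c,*rect(p))
E
```

```text
scene
roof [341. 101.] [558.4  38.7] [1109.1  129.5] 3.59 94.4 216
roof [ 86. 101.] [ 601.7 -250.1] [1265.7  158.4] 44.62 92.3 185
roof [167. 188.] [ 699.4 -154.1] [984.7 197. ] 24.26 96.2 2960
roof [ 29. 155.] [ 761.5 -228.4] [1004.2   91.7] 51.83 95.7 266
roof [ 63. 167.] [ 508.7 -480.1] [45.6  3.7] 0.59 92.6 66
handle [106.  79.] [  91.  -632.7] [2531.5  320.8] 29.94 129.8 548
handle [342.  87.] [-641.6  -35.8] [3513.6  132.1] 3.52 130.5 217
handle [170. 163.] [773.4 -83.2] [800.7  44.7] 30.28 131.2 191
mat [ 97. 177.] [ 756.1 -207.3] [982.8  77.6] 39.96 1.2 117
mat [447. 280.] [735.  249.6] [762.5 156.4] -5.07 2.1 11842
post [163.  72.] [-103.6 -581.7] [77.5  5.9] 5.52 75.6 29
post [ 99. 104.] [ 174.4 -624.2] [236.6 115.1] -51.2 77.3 247
post [556. 100.] [-116.6  558.4] [94.7  4. ] -1.65 80.7 37
post [347. 108.] [47.7 28.9] [106.9  27.2] -59.58 77.1 113
post [ 25. 161.] [ 495.5 -567.7] [180.5  32.8] 75.17 77.5 154
post [172. 204.] [ 712.6 -147.8] [955.3 197.2] 24.21 76.8 409
post [ 69. 170.] [ 497.8 -480. ] [24.6  2.5] 1.15 77.6 32
post [299. 281.] [650.  36.] [89.6 13.1] 10.57 7
[... 2552 characters left out ...]
 -51.88 18.0 194
cyl [  5. 261.] [414.6 286.7] [562.5   6.8] 79.14 18.8 42
cyl [  3. 291.] [407.6 550.1] [31.7 14.9] 13.59 14.2 107
cyl [  5. 303.] [380.9 540.9] [13.4  9.9] -0.27 15.4 40
cyl [  8. 312.] [364.1 535.7] [12.1 10.8] 8.45 15.7 40
cyl [ 10. 321.] [349.6 274.5] [526.8  11.7] -89.38 15.5 40
cyl [  2. 324.] [342.2 544.2] [11.7  9.2] -1.9 15.2 36
cyl [ 12. 330.] [329.7 524.7] [11.6 11.2] 0.98 15.6 41
cyl [  3. 333.] [325.1 540.4] [12.1 11.8] 15.79 15.2 45
cyl [ 14. 339.] [312.5 519.7] [11.7 11.1] 17.1 15.6 41
cyl [  6. 342.] [307.9 535.2] [12.5 10.8] 19.29 15.3 43
cyl [462. 406.] [ 241.8 -176.2] [439.7  36.4] 53.39 14.7 250
cyl [484. 408.] [ 238.  -194.5] [475.8  26.3] 56.52 14.9 255
```

```bash
cat >> h.py <<'E'
def cast(d,zp,T_wc=None):
    h,w=d["range_z"].shape;f=h/2/np.tan(np.radians(float(d["fovy"]))/2)
    if T_wc is None:T_wc=np.linalg.inv(d["camera_from_world"])
    v,u=np.mgrid[:h,:w]
    D=np.stack([(u-d["cx"])/f,(v-d["cy"])/f,np.ones((h,w))],-1)@T_wc[:3,:3].T
    o=T_wc[:3,3];return o+D*((zp-o[2])/D[...,2])[...,None]
def comps(m,mn=25,k=3):
    m=cv2.morphologyEx(m.astype(np.uint8),cv2.MORPH_OPEN,np.ones((k,k)))
    m=cv2.morphologyEx(m,cv2.MORPH_CLOSE,np.ones((k,k)))
    n,l,st,c=cv2.connectedComponentsWithStats(m)
    return [(c[j].round(),l==j) for j in range(1,n) if st[j,4]>mn]
E
python3 - <<'E'
from h import *
for n in("scene","top"):
    d=np.load(f"pics/{n}0.npz");P=cloud(d);z=cv2.medianBlur(P[...,2].astype(np.float32),3);H,S,V=cv2.split(cv2.cvtColor(d["img"],cv2.COLOR_RGB2HSV))
    x,y=P[...,0],P[...,1];w=(x>330)&(x<760)&(y<320)&(y>-300)
    print(n)
    for nm,zp,m in (("roof",97,(S<60)&(V>100)&(abs(z-97)<5)),("handle",133,(S<60)&(V>60)&(abs(z-133)<5)),("mat",3,(H<25)&(S>90)&(abs(z-3)<6)),("post",80,(S<60)&(abs(z-80)<3)),("cyl",40,(S<60)&(abs(z-40)<3))):
        C=cast(d,zp)
        for c,l in comps(m&w,15,2):
            if l.sum()<400 and nm in("roof","mat"):continue
            Q=C[l];print(nm,c,*rect(Q),Q[:,:2].mean(0).round(1),'depthmed',np.median(P[l],0).round(1))
E
```

```text
scene
roof [168. 188.] [ 509.1 -235.9] [268.7  78.5] -5.88 97.0 2908 [ 532.4 -234.5] depthmed [ 548.4 -232.2   96.2]
handle [171. 164.] [ 510.6 -235.3] [64.6 19.2] -4.51 133.0 179 [ 511.2 -235.3] depthmed [ 506.5 -239.3  129. ]
mat [441. 281.] [522.  262.6] [321.5 139.1] -3.83 3.0 10206 [553.3 258.8] depthmed [567.5 259.7   2.1]
post [207. 176.] [ 457.8 -194.9] [59.3  5.6] -6.36 80.0 47 [ 457.9 -195.8] depthmed [ 446.9 -202.1   72.2]
post [194. 189.] [ 505.  -200.7] [22.4  5.1] -13.3 80.0 20 [ 505.1 -200.6] depthmed [ 494.1 -207.    72.1]
post [182. 202.] [ 549.5 -205.4] [26.6  5.2] -6.36 80.0 31 [ 549.  -205.1] depthmed [ 539.7 -210.8   72.3]
post [146. 226.] [ 627.4 -235.7] [91.1 44.5] -58.03 80.0 160 [ 627.  -233.9] depthmed [ 630.8 -225.8   75. ]
post [300. 281.] [691.  46.] [14.3 13.7] -76.28 80.0 70 [690.8  45.8] depthmed [688.6  44.1  78.3]
cyl [223. 178.] [ 394.8 -189.6] [38.2  5.8] -3.48 40.0 28 [ 394.8 -189.8] depthmed [ 379.6 -197.    29.6]
cyl [205. 198.] [ 473.2 -197.1] [63.5  5.3] -6.0 40.0 48 [ 474.6 -197.5] depthmed [ 463.8 -203.6   31. ]
cyl [285. 205.] [460.7 -36.3]
[... 313 characters left out ...]
] [27.7 11.8] -82.26 40.0 52 [548.3  79.1] depthmed [544.4  78.8  35.5]
cyl [300. 302.] [692.4  45.8] [34.2 30.3] -82.11 40.0 247 [694.3  46.5] depthmed [693.7  47.5  38.9]
top
roof [408. 214.] [ 495.7 -246.1] [266.9  77.2] -5.41 97.0 5302 [ 489.5 -245. ] depthmed [ 481.9 -243.    96.7]
handle [415. 206.] [ 495.4 -246. ] [58.3 16.9] -3.91 133.0 306 [ 495.2 -245.8] depthmed [ 496.6 -246.2  132.4]
mat [155. 230.] [512.5 257.1] [321.3 138.5] -4.15 3.0 9392 [510.3 252.1] depthmed [508.4 252.2   2.6]
post [250. 131.] [680.7  39.3] [12.9 12. ] -3.35 80.0 45 [680.7  39.3] depthmed [682.6  39.3  78. ]
cyl [252. 140.] [679.1  39.8] [33.4 28.9] 86.46 40.0 134 [676.9  38.7] depthmed [677.6  37.5  38.6]
```

```bash
python3 - <<'E'
from bench import *
from h import *
d=np.load("pics/scene0.npz");P=cloud(d)
for u,v in((68,36),(110,36),(85,8),(75,65),(75,35),(105,90),(150,40),(160,80)):print(u,v,np.median(P[v-2:v+3,u-2:u+3].reshape(-1,3),0).round())
for n in("scene","top"):
    d=np.load(f"pics/{n}0.npz");P=cloud(d);z=cv2.medianBlur(P[...,2].astype(np.float32),3);H,S,V=cv2.split(cv2.cvtColor(d["img"],cv2.COLOR_RGB2HSV))
    C=cast(d,3);m=(H<25)&(S>90)&(abs(z-3)<6)&(C[...,0]>300)&(C[...,0]<760)&(C[...,1]>100)&(C[...,1]<400)
    for c,l in comps(m,2000,2):print(n,rect(C[l]))
s=read_state();d=snapshot("wrist");np.savez("pics/w0.npz",T=toolT(s),**d);cv2.imwrite("pics/w0.png",d["img"][:,:,::-1]);print(d["T_tool_cam"].round(3).tolist(),d["fovy"],toolT(s).round(3).tolist())
E
```

```text
68 36 [ 197. -642.  255.]
110 36 [ 168. -549.  253.]
85 8 [ 183. -586.  317.]
75 65 [ 198. -649.  185.]
75 35 [ 130. -676.  238.]
105 90 [ 190. -586.  124.]
150 40 [ -54. -577.  186.]
160 80 [ -69. -578.   62.]
scene (array([522.3, 269.9]), array([321.6, 151.3]), -4.33, np.float64(3.0), 11959)
top (array([513. , 263.8]), array([321.3, 152. ]), -4.22, np.float64(3.0), 11194)
[[0.001, -0.947, -0.321, 83.065], [1.0, 0.001, -0.0, 0.372], [0.001, -0.321, 0.947, -182.029], [0.0, 0.0, 0.0, 1.0]] 58.41879205345378 [[0.96, 0.281, -0.001, 175.47], [0.281, -0.96, 0.002, -599.323], [-0.0, -0.002, -1.0, 190.887], [0.0, 0.0, 0.0, 1.0]]
```

View pics/w0.png

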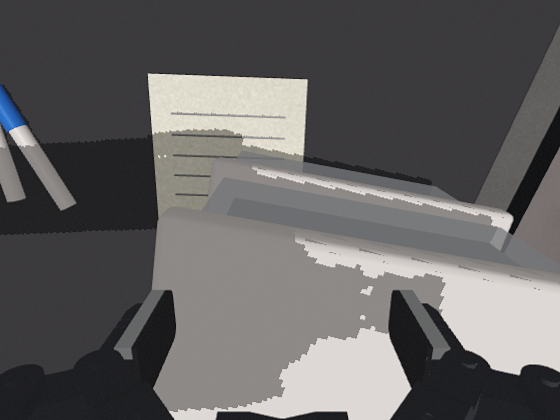

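The gripper stands just above a white box (wrist view, around (320,320)), so I go straight up first and then across to the cover.

```bash
python3 -m handwheel '[[[0,0,-0.04],[0,0,0]],[[0,0,-0.08],[0,0,0]],[[0,0,-0.12],[0,0,0]],[[0,0,-0.14],[0,0,0]],[[0,0,-0.14],[0,0,0]]]' 1
python3 -m handwheel '[[[0.04,-0.025,0],[0,0,0.02]],[[0.08,-0.05,0],[0,0,0.04]],[[0.12,-0.075,0],[0,0,0.06]],[[0.16,-0.1,0],[0,0,0.08]],[[0.2,-0.12,0],[0,0,0.118]]]'; python3 - <<'E'
from bench import *
from h import *
s=read_state();print(s["eef_pos"],s["ee_rot"],s["time_s"]);T=toolT(s);print((T[:3,:3].T@(np.array([500,-241,330])-T[:3,3])).round(), np.degrees(np.arctan2(T[1,0],T[0,0])))
E
```

```text
time_s: 0.65
eef_pos: [176.0, -600.9, 335.6]
ee_rot: [3.104, 0.445, 0.002]
ft_force: [-0.3, 0.1, -0.2]
opening: 85.6
grasp_force: 0.0
time_s: 1.15
eef_pos: [334.6, -426.2, 330.8]
ee_rot: [-3.137, 0.139, 0.001]
ft_force: [1.4, -0.8, -0.4]
opening: 85.4
grasp_force: 0.0
[ 334.62642707 -426.20235645  330.80662095] [-3.13738243e+00  1.38754050e-01  1.46069215e-03] 1.15
[ 148. -199.    1.] -5.064601422203545
```

```bash
python3 -m handwheel '[[[0.148,-0.199,0],[0,0,0]],[[0.148,-0.199,0],[0,0,0]],[[0.148,-0.199,0],[0,0,0]],[[0.148,-0.199,0],[0,0,0]],[[0.148,-0.199,0],[0,0,0]]]'
python3 -m handwheel '[[[0,0,0],[0,0,0]],[[0,0,0],[0,0,0]],[[0,0,0],[0,0,0]]]'; cat > wl.py <<'E'
from bench import *
from h import *
import sys
def look(n,view=True):
    s=read_state();d=snapshot("wrist");T=toolT(s);np.savez(f"pics/{n}.npz",T=T,**d);cv2.imwrite(f"pics/{n}.png",d["img"][:,:,::-1]);return s,d,T,T@d["T_tool_cam"]
E
python3 - <<'E'
from wl import *
s,d,T,W=look("w1");print(T.round(3).tolist())
P=cloud(d,W);z=cv2.medianBlur(P[...,2].astype(np.float32),3);H,S,V=cv2.split(cv2.cvtColor(d["img"],cv2.COLOR_RGB2HSV))
for nm,zp in(("roof",97),("handle",133)):
    C=cast(d,zp,W)
    for c,l in comps((S<60)&(V>60)&(abs(z-zp)<6),80,2):print(nm,c,*rect(C[l]),C[l].mean(0).round(1),np.median(P[l],0).round(1))
E
```

```text
time_s: 1.65
eef_pos: [499.1, -240.7, 330.6]
ee_rot: [-3.138, 0.134, 0.002]
ft_force: [0.2, -0.6, -1.1]
opening: 85.6
grasp_force: 0.0
time_s: 1.95
eef_pos: [497.5, -244.0, 331.0]
ee_rot: [3.139, -0.137, -0.002]
ft_force: [-0.6, -0.4, -0.0]
opening: 85.3
grasp_force: 0.0
[[0.996, -0.087, -0.002, 497.49], [-0.087, -0.996, 0.0, -243.98], [-0.002, 0.0, -1.0, 330.973], [0.0, 0.0, 0.0, 1.0]]
roof [284. 148.] [ 499.2 -246.9] [267.3  75.9] -5.24 97.0 15516 [ 514.  -248.3   97. ] [ 527.3 -249.    96.8]
roof [534. 155.] [ 487.5 -523.3] [54.7  2.6] -89.98 97.0 117 [ 487.5 -523.7   97. ] [ 489.9 -516.4  107.8]
handle [284. 171.] [ 499.6 -247. ] [59.5 15.4] -5.2 133.0 899 [ 500.6 -246.9  133. ] [ 500.2 -246.8  132.6]
```

View pics/w1.png

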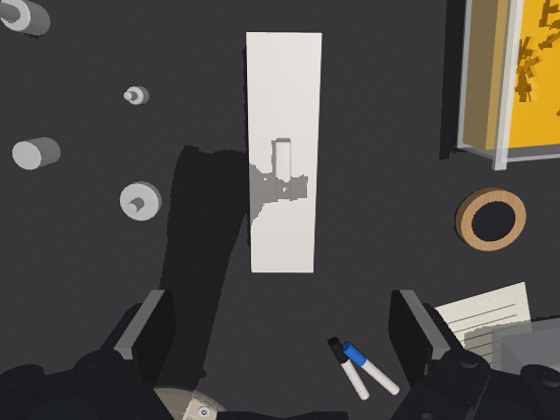

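The wrist view shows the cover roof (centre about (284,150)) and handle (284,165) well. It agrees with the top camera within 4 mm; the scene camera is off by about 12 mm. I trust the wrist.

```bash
python3 -m handwheel '[[[0.002,0.003,0.04],[0,0,0]],[[0.002,0.003,0.08],[0,0,0]],[[0.002,0.003,0.12],[0,0,0]],[[0.002,0.003,0.12],[0,0,0]],[[0.002,0.003,0.12],[0,0,0]]]'
python3 -m handwheel '[[[0,0,0],[0,0,0]],[[0,0,0],[0,0,0]],[[0,0,0],[0,0,0]]]'
cat > cov.py <<'E'
from wl import *
import bench
def handle(n,zp=133,reps=3):
    for i in range(reps):
        s,d,T,W=look(n)
        P=cloud(d,W);z=cv2.medianBlur(P[...,2].astype(np.float32),3);H,S,V=cv2.split(cv2.cvtColor(d["img"],cv2.COLOR_RGB2HSV))
        C=cast(d,zp,W)
        for c,l in comps((S<60)&(V>60)&(abs(z-zp)<6),200,2):
            r=rect(C[l]);p=np.array([*r[0],zp]);print(c,*r,"tool",(T[:3,:3].T@(p-T[:3,3])).round(1),"TCP",T[:3,3].round(1),"yaw",np.degrees(np.arctan2(T[1,0],T[0,0])).round(2))
E
python3 -c "
import cov,bench;print([k for k in dir(bench) if k[0]!='_'],getattr(bench,'hold_point_z',None));cov.handle('w2')"
```

```text
time_s: 2.5
eef_pos: [499.4, -247.1, 212.6]
ee_rot: [-3.139, 0.138, 0.001]
ft_force: [-0.6, 0.2, 1.2]
opening: 85.2
grasp_force: 0.0
time_s: 2.8
eef_pos: [501.0, -246.4, 213.6]
ee_rot: [3.138, -0.135, 0.004]
ft_force: [-0.0, -0.0, -0.2]
opening: 85.6
grasp_force: 0.0
['IKError', 'hold_point_z', 'job_done', 'read_state', 'snapshot'] -18.700000000000003
[282. 209.] [ 500.3 -246.5] [60.1 15.8] -5.41 133.0 1723 tool [-0.9  0.1 80.6] TCP [ 501.  -246.4  213.6] yaw -4.93
[282. 208.] [ 500.5 -246.5] [60.6 15.9] -5.34 133.0 1711 tool [-0.4  0.2 80.2] TCP [ 500.7 -246.3  213.2] yaw -4.92
[282. 208.] [ 500.7 -246.8] [59.7 15.2] -5.35 133.0 1669 tool [ 0.1  0.6 79.8] TCP [ 500.6 -246.2  212.8] yaw -4.91
```

```bash
python3 -m handwheel '[[[0,0,0.04],[0,0,0]],[[0,0,0.075],[0,0,0]],[[0,0,0.095],[0,0,0]],[[0,0,0.11],[0,0,0]],[[0,0,0.11],[0,0,0]]]'
python3 -m handwheel '[[[0,0,0],[0,0,0]],[[0,0,0],[0,0,0]],[[0,0,0],[0,0,0]],[[0,0,0],[0,0,0]],[[0,0,0],[0,0,0]]]' -1 60
python3 -m handwheel '[[[0,0,0],[0,0,0]],[[0,0,0],[0,0,0]],[[0,0,0],[0,0,0]],[[0,0,0],[0,0,0]],[[0,0,0],[0,0,0]]]'
```

```text
time_s: 3.45
eef_pos: [498.6, -245.3, 99.6]
ee_rot: [-3.137, 0.134, 0.006]
ft_force: [0.3, 0.6, -1.3]
opening: 85.4
grasp_force: 0.0
time_s: 3.95
eef_pos: [500.3, -246.2, 102.3]
ee_rot: [3.138, -0.135, 0.001]
ft_force: [0.1, 0.9, -0.5]
opening: 12.1
grasp_force: 0.0
time_s: 4.45
eef_pos: [500.1, -246.0, 101.8]
ee_rot: [-3.139, 0.135, -0.0]
ft_force: [-0.7, -0.4, -0.2]
opening: -0.2
grasp_force: 0.0
```

The gripper closed on nothing, so I'll look.

```bash
python3 -c "
from wl import *
s,d,T,W=look('w3')
d2=snapshot('scene');cv2.imwrite('pics/s3.png',cv2.resize(d2['img'][80:290,60:340,::-1],(800,600)));np.savez('pics/s3.npz',**d2)"
```

```text
(no output)
```

View pics/s3.png

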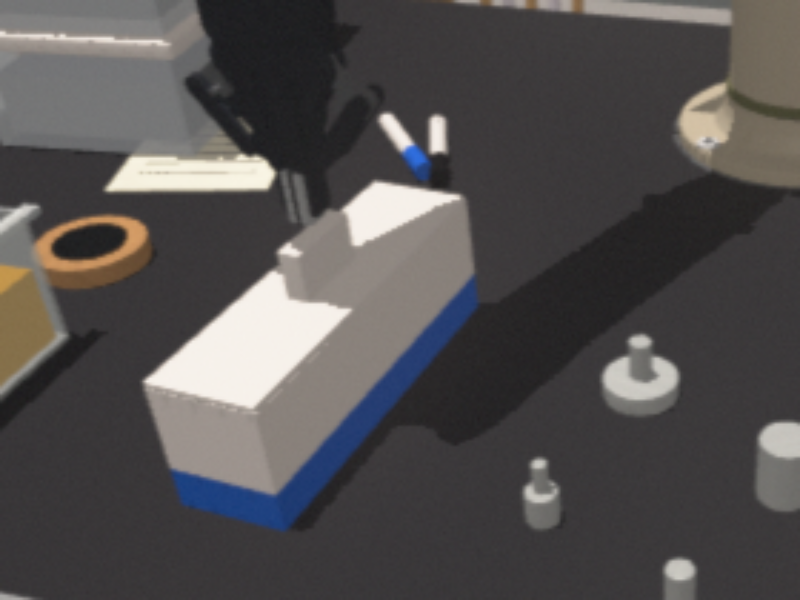

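View pics/w3.png

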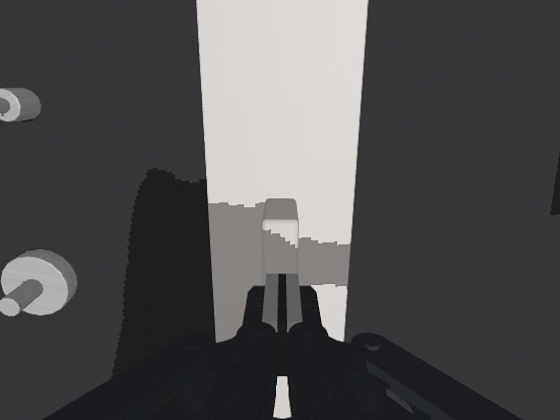

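The fingers (scene crop (300,215), wrist (282,275)) closed behind the handle's near end, on its robot side. I measure how far.

```bash
python3 - <<'E'
from h import *
d=np.load("pics/s3.npz");P=cloud(d)
for u,v in((161,150),(163,154),(165,156),(168,156)):print(u,v,np.median(P[v-1:v+2,u-1:u+2].reshape(-1,3),0).round())
d=np.load("pics/w3.npz");W=d["T"]@d["T_tool_cam"];P=cloud(d,W);L=cloud(d,d["T_tool_cam"])
for u,v in((268,277),(293,277),(275,277),(282,235),(282,200),(270,300),(282,222)):print(u,v,P[v,u].round(1),L[v,u].round(1),d["range_z"][v,u])
C=cast(d,133,W);print(C[222,264],C[222,298],d["T"][:3,3])
print(np.degrees(np.arccos(d["T"][2,2])))
E
```

```text
161 150 [ 509. -251.  159.]
163 154 [ 509. -249.  151.]
165 156 [ 510. -245.  147.]
168 156 [ 508. -241.  147.]
268 277 [ 512.2 -241.6  148.4] [ 11.6  -5.4 -46.6] 151.26631
293 277 [ 511.8 -251.7  149.3] [ 12.1   4.6 -47.4] 150.28105
275 277 [ 512.  -244.4  148.5] [ 11.7  -2.6 -46.6] 151.1827
282 235 [ 523.6 -248.2  132.6] [ 23.6   0.2 -30.8] 162.39081
282 200 [ 530.6 -248.8  102.7] [30.6  0.2 -0.8] 188.46172
270 300 [ 511.6 -242.9  165. ] [ 11.1  -4.1 -63.2] 135.68912
282 222 [ 529.4 -248.7  132.3] [ 29.4   0.2 -30.5] 160.72948
[ 530.32266276 -241.12086862  133.        ] [ 529.09582312 -255.55539019  133.        ] [ 500.13182356 -245.9886011   101.81701215]
179.99456235492218
```

The fingertips really end about 45 mm short of the reported TCP: both the wrist and scene cameras put them at z≈147, above the handle top at 133. I open and go 42 mm lower, watching the force.

```bash
Z='[[0,0,0],[0,0,0]]'
python3 -m handwheel '[[[0,0,0],[0,0,0]],[[0,0,0],[0,0,0]],[[0,0,0],[0,0,0]],[[0,0,0],[0,0,0]],[[0,0,0],[0,0,0]]]' 1
python3 -m handwheel '[[[0,0,0],[0,0,0]],[[0,0,0],[0,0,0]],[[0,0,0],[0,0,0]],[[0,0,0],[0,0,0]],[[0,0,0.005],[0,0,0]]]'
python3 -m handwheel '[[[0,0,0.01],[0,0,0]],[[0,0,0.02],[0,0,0]],[[0,0,0.03],[0,0,0]],[[0,0,0.037],[0,0,0]],[[0,0,0.037],[0,0,0]]]'
python3 -m handwheel '[[[0,0,0],[0,0,0]],[[0,0,0],[0,0,0]],[[0,0,0],[0,0,0]],[[0,0,0],[0,0,0]],[[0,0,0],[0,0,0]]]' -1 60
python3 -m handwheel '[[[0,0,0],[0,0,0]],[[0,0,0],[0,0,0]],[[0,0,0],[0,0,0]],[[0,0,0],[0,0,0]],[[0,0,0],[0,0,0]]]'
python3 -c "
from wl import *
s,d,T,W=look('w4');cv2.imwrite('pics/w4.png',cv2.resize(d['img'][:,:,::-1],(400,300)))"
```

```text
time_s: 5.05
eef_pos: [500.1, -246.0, 101.8]
ee_rot: [-3.139, 0.135, -0.0]
ft_force: [-0.0, -0.2, -0.4]
opening: 72.4
grasp_force: 0.0
time_s: 5.55
eef_pos: [500.6, -246.2, 97.3]
ee_rot: [3.138, -0.135, 0.002]
ft_force: [0.9, -0.3, -0.8]
opening: 85.3
grasp_force: 0.0
time_s: 6.05
eef_pos: [499.2, -245.5, 58.2]
ee_rot: [-3.138, 0.135, 0.004]
ft_force: [-1.1, 0.1, -0.2]
opening: 85.7
grasp_force: 0.0
time_s: 6.55
eef_pos: [500.3, -246.0, 60.1]
ee_rot: [3.139, -0.135, 0.001]
ft_force: [1.1, -0.5, -2.5]
opening: 15.4
grasp_force: 60.2
time_s: 7.05
eef_pos: [500.2, -246.0, 60.0]
ee_rot: [-3.139, 0.135, -0.0]
ft_force: [-0.6, 0.9, 2.8]
opening: 15.3
grasp_force: 60.8
```

View pics/w4.png

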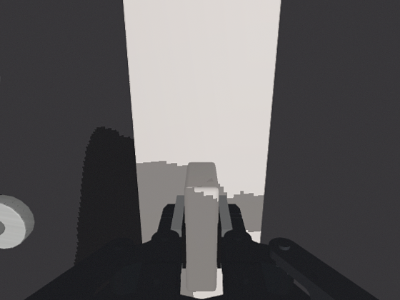

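Gripped: opening is 15.3 mm at 60 N, and the view shows the handle (200,230) between the pads. Lifting straight up.

```bash

python3 -m handwheel '[[[0,0,-0.006],[0,0,0]],[[0,0,-0.015],[0,0,0]],[[0,0,-0.028],[0,0,0]],[[0,0,-0.044],[0,0,0]],[[0,0,-0.06],[0,0,0]]]'
python3 -m handwheel '[[[0,0,-0.02],[0,0,0]],[[0,0,-0.04],[0,0,0]],[[0,0,-0.055],[0,0,0]],[[0,0,-0.065],[0,0,0]],[[0,0,-0.065],[0,0,0]]]'
python3 -m handwheel '[[[0,0,0],[0,0,0]],[[0,0,0],[0,0,0]]]'
python3 - <<'E'
from bench import *
from h import *
d=snapshot("top");np.savez("pics/t5.npz",**d);cv2.imwrite("pics/t5.png",d["img"][:,:,::-1])
d=snapshot("scene");np.savez("pics/s5.npz",**d);cv2.imwrite("pics/s5.png",d["img"][:,:,::-1])
T=toolT(read_state());print((T[:3,:3].T@(np.array([515,261,180])-T[:3,3])).round(1),T.round(3).tolist())
E
```

```text
time_s: 7.6
eef_pos: [500.2, -246.1, 121.3]
ee_rot: [3.139, -0.135, 0.001]
ft_force: [0.1, -0.6, -2.4]
opening: 15.2
grasp_force: 60.0
time_s: 8.1
eef_pos: [501.0, -246.4, 186.9]
ee_rot: [3.137, -0.135, 0.005]
ft_force: [0.9, 0.5, -2.0]
opening: 15.4
grasp_force: 60.1
time_s: 8.3
eef_pos: [499.5, -245.8, 183.8]
ee_rot: [-3.138, 0.135, 0.002]
ft_force: [0.5, -0.3, -2.8]
opening: 15.3
grasp_force: 60.1
[ -28.1 -506.3    4.3] [[0.996, -0.086, -0.001, 499.641], [-0.086, -0.996, 0.001, -245.802], [-0.001, -0.001, -1.0, 183.894], [0.0, 0.0, 0.0, 1.0]]
```

View pics/s5.png

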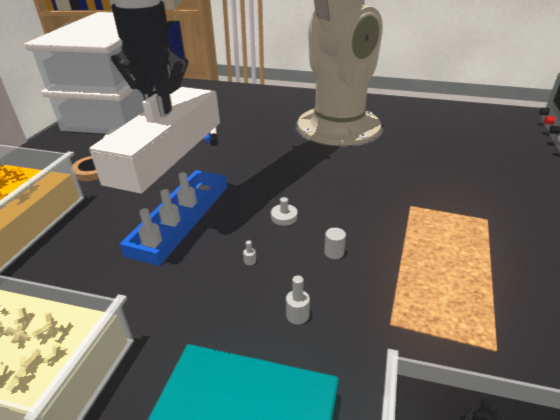

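The cover is held level and the tray shows three weights; the empty pocket is the one nearest the robot (203,187). Carrying the cover to the mat.

```bash

python3 -m handwheel '[[[-0.001,-0.012,0],[0,0,0]],[[-0.002,-0.035,0],[0,0,0]],[[-0.004,-0.065,0],[0,0,0]],[[-0.006,-0.1,0],[0,0,0]],[[-0.008,-0.135,0],[0,0,-0.002]]]'
python3 -m handwheel '[[[-0.002,-0.035,0],[0,0,0]],[[-0.004,-0.07,0],[0,0,0]],[[-0.006,-0.105,0],[0,0,0]],[[-0.008,-0.14,0],[0,0,0]],[[-0.01,-0.175,0],[0,0,-0.002]]]'
python3 -m handwheel '[[[-0.002,-0.035,0],[0,0,0]],[[-0.004,-0.07,0],[0,0,0]],[[-0.006,-0.105,0],[0,0,0]],[[-0.008,-0.14,0],[0,0,0]],[[-0.009,-0.165,0],[0,0,-0.001]]]'
python3 -m handwheel '[[[-0.001,-0.015,0],[0,0,0]],[[-0.001,-0.026,0],[0,0,0]],[[-0.001,-0.031,0],[0,0,0]],[[-0.001,-0.031,0],[0,0,0]],[[-0.001,-0.031,0],[0,0,0]]]'
cat > matck.py <<'E'
from wl import *
s,d,T,W=look('w6')
P=cloud(d,W);C=cast(d,3,W);z=cv2.medianBlur(P[...,2].astype(np.float32),3);H,S,V=cv2.split(cv2.cvtColor(d["img"],cv2.COLOR_RGB2HSV))
m=(H<25)&(S>90)&(abs(z-3)<8)&(C[...,1]>100)
for c,l in comps(m,300,2):print("wrist mat",c,rect(C[l]),C[l].min(0).round(),C[l].max(0).round())
for n in("top","scene"):
    d=snapshot(n);cv2.imwrite(f"pics/{n}6.png",d["img"][:,:,::-1]);P=cloud(d);z=cv2.medianBlur(P[...,2].astype(np.float32),3);H,S,V=cv2.split(cv2.cvtColor(d["img"],cv2.COLOR_RGB2HSV))
    for nm,zp,m in(("mat",3,(H<25)&(S>90)&(abs(z-3)<8)),):
        C=cast(d,zp)
        for c,l in comps(m&(C[...,1]>100)&(C[...,1]<450)&(C[...,0]>300)&(C[...,0]<760),300,2):print(n,nm,c,*rect(C[l]))
    for h in np.array([214,217,220])-0:
        zp=T[2,3]+36.7;C=cast(d,zp)
        for c,l in comps((S<60)&(V>100)&(abs(z-zp)<7)&(C[...,1]>100)&(C[...,1]<450)&(C[...,0]>300)&(C[...,0]<760),1500,2):print(n,"roof",c,*rect(C[l]))
        break
print(T.round(3).tolist())
E
python3 matck.py
```

```text
time_s: 8.9
eef_pos: [503.3, -108.7, 184.6]
ee_rot: [-3.139, 0.125, 0.0]
ft_force: [1.0, 0.2, -2.3]
opening: 15.5
grasp_force: 60.1
time_s: 9.4
eef_pos: [506.9, 66.8, 184.8]
ee_rot: [-3.139, 0.114, 0.0]
ft_force: [-0.3, -0.3, -2.1]
opening: 15.6
grasp_force: 60.0
time_s: 9.9
eef_pos: [509.2, 233.3, 184.8]
ee_rot: [-3.139, 0.105, 0.001]
ft_force: [-0.3, 0.5, -1.3]
opening: 15.2
grasp_force: 59.9
time_s: 10.4
eef_pos: [512.4, 259.3, 184.8]
ee_rot: [3.139, -0.113, 0.0]
ft_force: [0.5, 0.5, -1.9]
opening: 15.5
grasp_force: 60.1
top mat [165. 235.] [510.6 245. ] [319.3 113.9] -4.25 3.0 6039
top roof [115. 201.] [508.4 255.7] [265.8  78.4] -4.29 221.5 5672
scene mat [446. 289.] [523.3 269.7] [319.5 151. ] -4.32 3.0 10158
scene roof [473. 176.] [526.9 260. ] [267.5  75.8] -4.61 221.5 3925
[[0.997, -0.072, 0.0, 512.37], [-0.072, -0.997, -0.001, 259.286], [0.0, 0.001, -1.0, 184.787], [0.0, 0.0, 0.0, 1.0]]
```

View pics/w6.png

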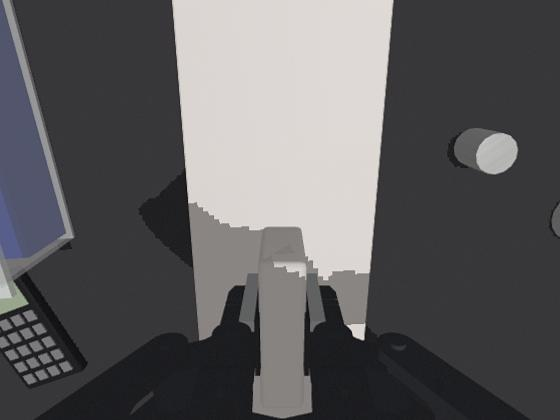

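The cover hides the mat in the wrist view (roof centre (283,150)), so it sits close above the mat's middle. I lower partway and compare cover and mat in the fixed cameras.

```bash

python3 -m handwheel '[[[0,-0.003,0.03],[0,0,0]],[[0,-0.006,0.06],[0,0,0]],[[0,-0.006,0.09],[0,0,0]],[[0,-0.006,0.115],[0,0,0]],[[0,-0.006,0.125],[0,0,0]]]'
python3 -m handwheel '[[[0,0,0],[0,0,0]],[[0,0,0],[0,0,0]],[[0,0,0],[0,0,0]]]'
python3 matck.py
```

```text
time_s: 11.05
eef_pos: [511.2, 265.0, 57.3]
ee_rot: [3.138, -0.111, -0.005]
ft_force: [-0.1, -0.0, -2.0]
opening: 14.9
grasp_force: 59.8
time_s: 11.35
eef_pos: [513.5, 267.2, 61.7]
ee_rot: [-3.138, 0.11, -0.004]
ft_force: [1.0, 0.6, -2.3]
opening: 14.9
grasp_force: 59.9
wrist mat [176. 161.] (array([533.9, 334.3]), array([231.3,  13.2]), -4.07, np.float64(3.0), 6886) [418. 320.   3.] [650. 348.   3.]
wrist mat [390. 163.] (array([524.4, 196.4]), array([231.,  12.]), -4.0, np.float64(3.0), 6090) [409. 183.   3.] [640. 209.   3.]
top mat [175. 222.] [517.1 209.9] [304.   58.3] -1.38 3.0 2934
top roof [140. 192.] [539.  260.9] [203.6  77.5] -4.06 98.4 2525
scene mat [441. 296.] [523.2 269.6] [319.7 150.9] -4.32 3.0 6243
scene roof [458. 248.] [552.  266.2] [210.8  75.6] -4.46 98.4 3554
[[0.998, -0.07, 0.003, 513.507], [-0.07, -0.998, 0.001, 267.229], [0.003, -0.002, -1.0, 61.651], [0.0, 0.0, 0.0, 1.0]]
```

The wrist view shows equal mat strips on both sides of the cover, with a lateral error under 1 mm. Lowering slowly until contact.

```bash

python3 -m handwheel '[[[0.001,0,0.008],[0,0,0]],[[0.001,0,0.015],[0,0,0]],[[0.001,0,0.021],[0,0,0]],[[0.001,0,0.024],[0,0,0]],[[0.001,0,0.025],[0,0,0]]]'
python3 -m handwheel '[[[0,0,0],[0,0,0]],[[0,0,0],[0,0,0]],[[0,0,0.001],[0,0,0]],[[0,0,0.001],[0,0,0]]]'
python3 -m handwheel '[[[0,0,0.001],[0,0,0]],[[0,0,0.001],[0,0,0]],[[0,0,0.001],[0,0,0]]]'
python3 -m handwheel '[[[0,0,0.001],[0,0,0]],[[0,0,0.001],[0,0,0]],[[0,0,0.001],[0,0,0]]]'
```

```text
time_s: 12.0
eef_pos: [512.9, 266.4, 34.1]
ee_rot: [3.139, -0.11, -0.002]
ft_force: [0.0, 0.2, -1.5]
opening: 15.2
grasp_force: 60.0
time_s: 12.4
eef_pos: [513.4, 266.6, 33.9]
ee_rot: [-3.14, 0.11, -0.0]
ft_force: [0.7, -0.1, -2.3]
opening: 15.4
grasp_force: 60.0
time_s: 12.7
eef_pos: [513.5, 266.7, 33.0]
ee_rot: [-3.139, 0.11, -0.001]
ft_force: [0.8, 0.4, -0.3]
opening: 15.2
grasp_force: 60.2
time_s: 13.0
eef_pos: [513.6, 267.0, 32.9]
ee_rot: [-3.139, 0.11, -0.002]
ft_force: [-2.0, -0.6, 7.2]
opening: 15.3
grasp_force: 61.4
```

Contact with the mat (7 N up). Release, rise and go over the loose weight.

```bash

python3 -m handwheel '[[[0,0,-0.001],[0,0,0]],[[0,0,-0.001],[0,0,0]],[[0,0,-0.001],[0,0,0]],[[0,0,-0.001],[0,0,0]],[[0,0,-0.001],[0,0,0]]]' 1
python3 -m handwheel '[[[0,0,0],[0,0,0]],[[0,0,0],[0,0,0]],[[0,0,0],[0,0,0]],[[0,0,-0.01],[0,0,0]],[[0,0,-0.03],[0,0,0]]]'
python3 -m handwheel '[[[0,0,-0.04],[0,0,0]],[[0,0,-0.08],[0,0,0]],[[0,0,-0.12],[0,0,0]],[[0,0,-0.14],[0,0,0]],[[0,0,-0.14],[0,0,0]]]'
python3 -m handwheel '[[[0.03,0.035,0],[0,0,0]],[[0.06,0.07,0],[0,0,0]],[[0.09,0.105,0],[0,0,0]],[[0.12,0.14,0],[0,0,0]],[[0.15,0.175,0],[0,0,0.007]]]'
python3 -m handwheel '[[[0.02,0.02,0],[0,0,0]],[[0.035,0.04,0],[0,0,0]],[[0.035,0.04,0],[0,0,0]],[[0.035,0.04,0],[0,0,0]],[[0.035,0.04,0],[0,0,0]]]'
cat > wt.py <<'E'
from wl import *
def post(n,target=None,reps=3):
    for i in range(reps):
        s,d,T,W=look(n);P=cloud(d,W);z=cv2.medianBlur(P[...,2].astype(np.float32),3);H,S,V=cv2.split(cv2.cvtColor(d["img"],cv2.COLOR_RGB2HSV))
        for nm,zp in(("post",80),("cyl",40)):
            C=cast(d,zp,W)
            for c,l in comps((S<60)&(V>60)&(abs(z-zp)<5)&(abs(C[...,0]-683)<80)&(abs(C[...,1]-39)<60),60,2):
                r=rect(C[l]);p=np.array([*r[0],zp]);print(nm,c,*r,"tool",(T[:3,:3].T@(p-T[:3,3])).round(1),"TCP",T[:3,3].round(1),"yaw",np.degrees(np.arctan2(T[1,0],T[0,0])).round(2))
E
python3 -c "
import wt;wt.post('w7')
d=wt.snapshot('top');wt.np.savez('pics/t7.npz',**d);d=wt.snapshot('scene');wt.np.savez('pics/s7.npz',**d);wt.cv2.imwrite('pics/s7.png',d['img'][:,:,::-1])"
```

```text
time_s: 13.5
eef_pos: [513.3, 266.5, 32.7]
ee_rot: [3.14, -0.11, -0.0]
ft_force: [-0.3, 0.5, 0.2]
opening: 84.7
grasp_force: 0.0
time_s: 14.0
eef_pos: [512.3, 265.9, 62.3]
ee_rot: [3.138, -0.11, -0.004]
ft_force: [0.4, 0.5, -0.1]
opening: 85.4
grasp_force: 0.0
time_s: 14.5
eef_pos: [515.0, 267.9, 207.7]
ee_rot: [-3.136, 0.11, -0.01]
ft_force: [0.6, -0.2, 1.1]
opening: 85.7
grasp_force: 0.0
time_s: 15.0
eef_pos: [651.2, 79.7, 202.4]
ee_rot: [3.138, -0.145, -0.001]
ft_force: [-0.1, 0.8, 1.1]
opening: 85.5
grasp_force: 0.0
time_s: 15.5
eef_pos: [681.2, 40.0, 202.7]
ee_rot: [-3.137, 0.142, 0.001]
ft_force: [-0.1, 0.2, 0.2]
opening: 85.6
grasp_force: 0.0
post [281. 188.] [686.4  40.3] [15.5 15.1] -5.11 80.0 281 tool [  5.2  -0.6 122.7] TCP [681.2  40.  202.7] yaw -5.17
cyl [281. 174.] [687.4  39.9] [34.7 32.4] 84.9 40.0 719 tool [  6.3  -0.3 162.7] TCP [681.2  40.  202.7] yaw -5.17
post [281. 188.] [686.4  40.5] [15.5 15.1] -5.08 80.0 279 tool [  5.1  -0.6 123. ] TCP [681.3  40.2 203. ] yaw -5.15
cyl [281. 174.] [687.5  40.1] [34.7 32.4] 84.92 40.0 720 tool [  6.3  -0.3 162.9] TCP [681.3  40.2 203. ] yaw -5.15
post [281. 188.] [686.   40.3] [15.1 15. ] -49.6 80.0 279 tool [  4.6  -0.6 123.1] TCP [681.4  40.1 203.1] yaw -5.15
cyl [281. 174.] [687.6  39.9] [34.8 32.4] 84.91 40.0 712 tool [  6.2  -0.3 163.1] TCP [681.4  40.1 203.1] yaw -5.15
```

View pics/s7.png

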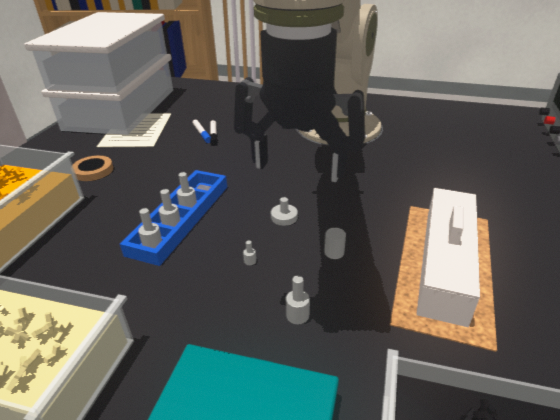

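The cover stands on the mat, handle up (455,240). The weight's post is 5 mm ahead of the tool; descending onto it.

```bash

python3 -m handwheel '[[[0.005,-0.001,0.035],[0,0,0]],[[0.005,-0.001,0.07],[0,0,0]],[[0.005,-0.001,0.1],[0,0,0]],[[0.005,-0.001,0.125],[0,0,0]],[[0.005,-0.001,0.14],[0,0,0]]]'
python3 -m handwheel '[[[0,0,0],[0,0,0]],[[0,0,0],[0,0,0]]]'
python3 -c "import wt;wt.post('w8',reps=2)"
python3 -m handwheel '[[[0,0,0.02],[0,0,0]],[[0,0,0.035],[0,0,0]],[[0,0,0.05],[0,0,0]],[[0,0,0.058],[0,0,0]],[[0,0,0.058],[0,0,0]]]'
python3 -m handwheel '[[[0,0,0],[0,0,0]],[[0,0,0],[0,0,0]]]'
python3 -c "import wt;wt.post('w8',reps=1)"
```

```text
time_s: 16.25
eef_pos: [685.6, 39.0, 60.4]
ee_rot: [3.138, -0.144, -0.005]
ft_force: [-0.1, -0.3, 1.0]
opening: 85.5
grasp_force: 0.0
time_s: 16.45
eef_pos: [687.5, 39.2, 64.0]
ee_rot: [-3.138, 0.144, -0.002]
ft_force: [-0.2, -1.1, 0.6]
opening: 85.2
grasp_force: 0.0
post [278. 269.] [687.7  40.7] [16.8 15.2] -5.2 80.0 805 tool [  0.1  -1.5 -16. ] TCP [687.5  39.2  64. ] yaw -5.27
cyl [279. 232.] [688.8  40.3] [34.8 32.7] 82.83 40.0 1773 tool [ 1.1 -1.2 24. ] TCP [687.5  39.2  64. ] yaw -5.27
post [279. 269.] [687.3  40.8] [16.9 15.3] -5.2 80.0 795 tool [ -0.9  -1.5 -15.3] TCP [688.1  39.3  64.7] yaw -5.28
cyl [280. 233.] [688.8  40.4] [35.  32.2] 82.95 40.0 1766 tool [ 0.6 -1.2 24.7] TCP [688.1  39.3  64.7] yaw -5.28
time_s: 17.05
eef_pos: [685.9, 38.8, 3.1]
ee_rot: [3.138, -0.145, -0.004]
ft_force: [0.3, -0.1, -0.2]
opening: 85.4
grasp_force: 0.0
time_s: 17.25
eef_pos: [687.7, 39.1, 5.8]
ee_rot: [-3.138, 0.145, -0.002]
ft_force: [0.1, -0.2, 0.7]
opening: 85.5
grasp_force: 0.0
post [148. 335.] [693.   82.4] [24.5 20.2] 34.24 80.0 1189 tool [  1.4 -43.6 -74.2] TCP [687.7  39.1   5.8] yaw -5.28
post [419. 335.] [685.   -5.9] [24.6 19.9] -43.78 80.0 1173 tool [  1.6  45.  -74.2] TCP [687.7  39.1   5.8] yaw -5.28
post [276. 343.] [688.5  40.8] [18.  15.1] -6.59 80.0 1615 tool [  0.8  -1.8 -74.2] TCP [687.7  39.1   5.8] yaw -5.28
cyl [278. 279.] [689.3  40.7] [35.  33.1] 83.26 40.0 3164 tool [  1.5  -1.8 -34.2] TCP [687.7  39.1   5.8] yaw -5.28
```

```bash

python3 -m handwheel '[[[0.001,-0.0015,0.002],[0,0,0]],[[0.001,-0.0015,0.002],[0,0,0]],[[0.001,-0.0015,0.002],[0,0,0]]]'
python3 -m handwheel '[[[0,0,0],[0,0,0]],[[0,0,0],[0,0,0]],[[0,0,0],[0,0,0]],[[0,0,0],[0,0,0]],[[0,0,0],[0,0,0]]]' -1 90
python3 -m handwheel '[[[0,0,0],[0,0,0]],[[0,0,0],[0,0,0]],[[0,0,0],[0,0,0]]]'
python3 -m handwheel '[[[0,0,-0.01],[0,0,0]],[[0,0,-0.03],[0,0,0]],[[0,0,-0.06],[0,0,0]],[[0,0,-0.09],[0,0,0]],[[0,0,-0.12],[0,0,0]]]'
python3 -m handwheel '[[[0,0,-0.03],[0,0,0]],[[0,0,-0.05],[0,0,0]],[[0,0,-0.05],[0,0,0]],[[0,0,-0.05],[0,0,0]]]'
python3 - <<'E'
from wl import *
# weight underside check + tray position from fixed cameras (blue)
for n in("top","scene"):
    d=snapshot(n);P=cloud(d);z=cv2.medianBlur(P[...,2].astype(np.float32),3);H,S,V=cv2.split(cv2.cvtColor(d["img"],cv2.COLOR_RGB2HSV));C=cast(d,30)
    m=(abs(H.astype(int)-115)<12)&(S>120)&(C[...,1]<-150)&(C[...,1]>-330)&(C[...,0]>330)&(C[...,0]<670)
    for c,l in comps(m&(abs(z-30)<7),100,1):print(n,"rim",c,*rect(C[l]))
T=toolT(read_state());print((T[:3,:3].T@(np.array([405,-238,180])-T[:3,3])).round(1),T.round(3).tolist())
E
```

```text
time_s: 17.6
eef_pos: [688.1, 40.5, 2.9]
ee_rot: [-3.138, 0.144, -0.0]
ft_force: [-0.6, 0.1, 0.5]
opening: 85.5
grasp_force: 0.0
time_s: 18.1
eef_pos: [688.2, 40.4, 2.9]
ee_rot: [-3.138, 0.145, -0.0]
ft_force: [0.0, -0.7, 1.6]
opening: 14.0
grasp_force: 87.7
time_s: 18.4
eef_pos: [688.2, 40.4, 3.0]
ee_rot: [-3.138, 0.145, -0.0]
ft_force: [0.1, -0.2, 1.2]
opening: 14.3
grasp_force: 87.6
time_s: 18.9
eef_pos: [687.4, 40.3, 123.7]
ee_rot: [3.138, -0.144, -0.002]
ft_force: [-0.2, 0.0, -4.8]
opening: 13.9
grasp_force: 87.8
time_s: 19.3
eef_pos: [687.7, 40.3, 172.1]
ee_rot: [3.138, -0.145, -0.001]
ft_force: [0.4, -0.5, -5.8]
opening: 13.6
grasp_force: 87.9
scene rim [175. 216.] [ 503.4 -242.9] [274.2  83.2] -5.36 30.0 1480
[-255.3  302.8   -8.4] [[0.996, -0.092, -0.004, 686.97], [-0.092, -0.996, -0.0, 40.067], [-0.004, 0.001, -1.0, 170.494], [0.0, 0.0, 0.0, 1.0]]
```

Weight lifted (the force shows −5 N). Carrying it to above the empty pocket.

```bash

python3 -m handwheel '[[[-0.01,0.012,0],[0,0,0]],[[-0.03,0.035,0],[0,0,0]],[[-0.05,0.06,0],[0,0,0]],[[-0.07,0.085,0],[0,0,0]],[[-0.09,0.11,0],[0,0,0]]]'
python3 -m handwheel '[[[-0.02,0.025,0],[0,0,0]],[[-0.04,0.05,0],[0,0,0]],[[-0.06,0.075,0],[0,0,0]],[[-0.08,0.1,0],[0,0,0]],[[-0.1,0.125,0],[0,0,0]]]'
python3 -m handwheel '[[[-0.02,0.025,0],[0,0,0]],[[-0.04,0.045,0],[0,0,0]],[[-0.055,0.06,0],[0,0,0]],[[-0.063,0.066,0],[0,0,0]],[[-0.065,0.068,0],[0,0,0]]]'
python3 -m handwheel '[[[0,0,0],[0,0,0]],[[0,0,0],[0,0,0]],[[0,0,0],[0,0,0]]]'
cat > tr.py <<'E'
from wl import *
s,d,T,W=look('w9');P=cloud(d,W);z=cv2.medianBlur(P[...,2].astype(np.float32),3);H,S,V=cv2.split(cv2.cvtColor(d["img"],cv2.COLOR_RGB2HSV));C=cast(d,30,W)
print(T[:3,3].round(1),"yaw",np.degrees(np.arctan2(T[1,0],T[0,0])).round(2),"tilt",T[:3,2].round(3))
m=(abs(H.astype(int)-115)<15)&(S>100)
for c,l in comps(m&(abs(z-30)<5),100,1):
    r=rect(C[l]);p=np.array([*r[0],30]);print("rim",c,*r,"tool",(T[:3,:3].T@(p-T[:3,3])).round(1))
E
python3 tr.py
```

```text
time_s: 19.9
eef_pos: [586.3, -61.8, 170.9]
ee_rot: [-3.138, 0.145, 0.005]
ft_force: [0.5, -0.3, -3.5]
opening: 13.9
grasp_force: 88.0
time_s: 20.4
eef_pos: [475.2, -176.8, 171.3]
ee_rot: [-3.137, 0.145, 0.004]
ft_force: [0.6, -0.8, -4.3]
opening: 14.0
grasp_force: 88.0
time_s: 20.9
eef_pos: [405.1, -238.1, 172.0]
ee_rot: [-3.137, 0.147, 0.002]
ft_force: [0.4, 0.5, -3.0]
opening: 13.9
grasp_force: 88.0
time_s: 21.2
eef_pos: [407.2, -236.9, 172.7]
ee_rot: [-3.138, 0.142, -0.0]
ft_force: [-0.6, -0.3, -4.3]
opening: 14.0
grasp_force: 88.0
[ 407.2 -236.9  172.7] yaw -5.16 tilt [ 0.  0. -1.]
rim [281. 120.] [ 461.1 -241.1] [187.9  76. ] -5.33 30.0 7707 tool [ 54.1  -0.6 142.7]
```

View pics/w9.png

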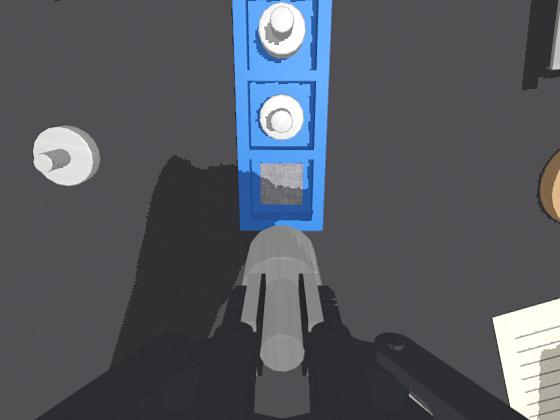

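The wrist view shows the empty pocket (281,183) with a grey floor just ahead of the held weight (280,250). The tool centre is within 3 mm of the pocket centre; lowering.

```bash

python3 -m handwheel '[[[-0.003,0,0.02],[0,0,0]],[[-0.003,0,0.045],[0,0,0]],[[-0.003,0,0.07],[0,0,0]],[[-0.003,0,0.095],[0,0,0]],[[-0.003,0,0.11],[0,0,0]]]'
python3 -m handwheel '[[[0,0,0],[0,0,0]],[[0,0,0],[0,0,0]]]'
python3 tr.py
python3 -m handwheel '[[[0,0,0.01],[0,0,0]],[[0,0,0.02],[0,0,0]],[[0,0,0.03],[0,0,0]],[[0,0,0.04],[0,0,0]],[[0,0,0.045],[0,0,0]]]'
python3 -m handwheel '[[[0,0,0],[0,0,0]],[[0,0,0],[0,0,0]],[[0,0,0],[0,0,0]]]'
```

```text
time_s: 21.75
eef_pos: [402.8, -236.7, 60.9]
ee_rot: [-3.137, 0.143, 0.003]
ft_force: [0.3, 0.7, -4.2]
opening: 13.9
grasp_force: 88.2
time_s: 21.95
eef_pos: [403.8, -237.4, 63.2]
ee_rot: [-3.138, 0.144, -0.0]
ft_force: [0.1, 0.2, -4.7]
opening: 14.0
grasp_force: 88.2
[ 403.8 -237.4   63.2] yaw -5.24 tilt [ 0.  0. -1.]
rim [264. 157.] [ 448.3 -240.1] [162.9  76. ] -5.34 30.0 10550 tool [44.5 -1.4 33.2]
rim [333.  28.] [ 514.2 -274.2] [25.2  5.1] -15.98 30.0 136 tool [113.3  26.6  33.2]
time_s: 22.5
eef_pos: [402.6, -237.2, 16.4]
ee_rot: [-3.137, 0.145, 0.003]
ft_force: [0.7, 0.4, -4.5]
opening: 13.9
grasp_force: 88.2
time_s: 22.8
eef_pos: [403.8, -237.8, 18.3]
ee_rot: [3.138, -0.145, 0.001]
ft_force: [0.5, 0.5, -4.5]
opening: 13.9
grasp_force: 88.2
```

```bash

python3 -m handwheel '[[[0,0,0.002],[0,0,0]],[[0,0,0.004],[0,0,0]],[[0,0,0.006],[0,0,0]],[[0,0,0.007],[0,0,0]],[[0,0,0.007],[0,0,0]]]'
python3 -m handwheel '[[[0,0,0.001],[0,0,0]],[[0,0,0.001],[0,0,0]],[[0,0,0.001],[0,0,0]]]'
python3 -m handwheel '[[[0,0,0.001],[0,0,0]],[[0,0,0.001],[0,0,0]],[[0,0,0.001],[0,0,0]]]'
```

```text
time_s: 23.3
eef_pos: [403.2, -237.5, 10.6]
ee_rot: [-3.138, 0.145, 0.001]
ft_force: [0.7, -0.6, -4.0]
opening: 14.0
grasp_force: 88.2
time_s: 23.6
eef_pos: [403.3, -237.6, 9.8]
ee_rot: [-3.138, 0.145, -0.0]
ft_force: [0.2, -1.4, -5.1]
opening: 14.2
grasp_force: 88.2
time_s: 23.9
eef_pos: [403.4, -237.7, 8.9]
ee_rot: [3.138, -0.145, 0.0]
ft_force: [1.8, -1.1, -3.9]
opening: 14.0
grasp_force: 88.4
```

```bash

python3 -m handwheel '[[[0,0,0.001],[0,0,0]],[[0,0,0.001],[0,0,0]],[[0,0,0.001],[0,0,0]]]'
python3 -m handwheel '[[[0,0,0.001],[0,0,0]],[[0,0,0.001],[0,0,0]],[[0,0,0.001],[0,0,0]]]'
```

```text
time_s: 24.2
eef_pos: [403.7, -237.7, 8.8]
ee_rot: [3.138, -0.145, 0.001]
ft_force: [-3.2, 2.8, 6.7]
opening: 13.9
grasp_force: 89.7
time_s: 24.5
eef_pos: [404.0, -237.8, 8.7]
ee_rot: [3.137, -0.144, 0.002]
ft_force: [-5.8, 4.2, 18.6]
opening: 14.1
grasp_force: 91.1
```

On the pocket floor. Relieve, release and rise.

```bash

python3 -m handwheel '[[[0,0,-0.001],[0,0,0]],[[0,0,-0.0015],[0,0,0]],[[0,0,-0.0015],[0,0,0]]]'
python3 -m handwheel '[[[0,0,0],[0,0,0]],[[0,0,0],[0,0,0]],[[0,0,0],[0,0,0]],[[0,0,0],[0,0,0]],[[0,0,0],[0,0,0]]]' 1
python3 -m handwheel '[[[0,0,0],[0,0,0]],[[0,0,0],[0,0,0]],[[0,0,-0.01],[0,0,0]],[[0,0,-0.03],[0,0,0]],[[0,0,-0.06],[0,0,0]]]'
python3 -m handwheel '[[[0,0,-0.04],[0,0,0]],[[0,0,-0.08],[0,0,0]],[[0,0,-0.12],[0,0,0]],[[0,0,-0.15],[0,0,0]],[[0,0,-0.15],[0,0,0]]]'
python3 -m handwheel '[[[0,0,0],[0,0,0]],[[0,0,0],[0,0,0]],[[0,0,0],[0,0,0]]]'
python3 -c "
from wl import *
s,d,T,W=look('w10');a=d['img'];b=snapshot('scene')['img']
cv2.imwrite('pics/f.png',cv2.resize(np.hstack([a,b])[:,:,::-1],(800,300),interpolation=cv2.INTER_AREA))"
```

```text
time_s: 24.8
eef_pos: [403.7, -237.7, 8.8]
ee_rot: [3.138, -0.145, 0.001]
ft_force: [-2.6, 2.2, 6.0]
opening: 14.4
grasp_force: 89.3
time_s: 25.3
eef_pos: [403.4, -237.6, 8.3]
ee_rot: [-3.138, 0.145, -0.0]
ft_force: [0.9, -0.8, -0.0]
opening: 84.3
grasp_force: 0.0
time_s: 25.8
eef_pos: [402.3, -236.9, 68.4]
ee_rot: [-3.137, 0.144, 0.004]
ft_force: [0.3, -0.4, 0.5]
opening: 85.4
grasp_force: 0.0
time_s: 26.3
eef_pos: [405.6, -238.6, 223.9]
ee_rot: [3.134, -0.144, 0.012]
ft_force: [-1.3, -0.7, 0.1]
opening: 85.6
grasp_force: 0.0
time_s: 26.6
eef_pos: [402.6, -237.2, 217.2]
ee_rot: [-3.137, 0.145, 0.003]
ft_force: [0.4, -0.2, -0.3]
opening: 85.9
grasp_force: 0.0
```

View pics/f.png

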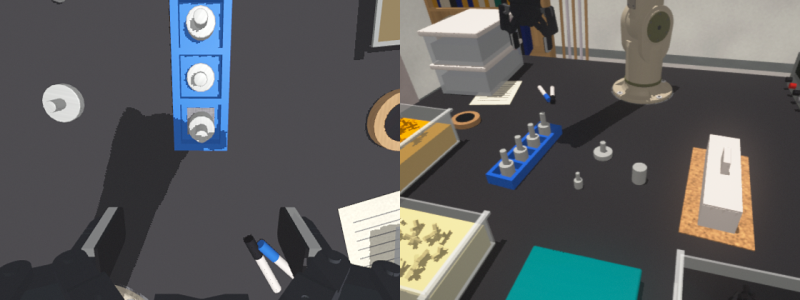

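The picture shows all four weights upright in the tray (wrist (200,125), scene (540,125)), and the cover on the mat (720,185). One numeric check of the cover's centring:

```bash
python3 - <<'E'
from bench import *
from h import *
for n in("top","scene"):
    d=snapshot(n);P=cloud(d);z=cv2.medianBlur(P[...,2].astype(np.float32),3);H,S,V=cv2.split(cv2.cvtColor(d["img"],cv2.COLOR_RGB2HSV))
    for nm,zp,m in(("mat",3,(H<25)&(S>90)&(abs(z-3)<8)),("roof",70,(S<60)&(abs(z-70)<5))):
        C=cast(d,zp)
        for c,l in comps(m&(C[...,1]>150)&(C[...,1]<380)&(C[...,0]>330)&(C[...,0]<700),700,2):print(n,nm,*rect(C[l]))
E
```

```text
top mat [513.  263.9] [321.3 152. ] -4.22 3.0 4346
top roof [508.3 263.1] [265.4  77.2] -4.29 70.0 5094
scene mat [522.8 269.7] [320.6 150.9] -4.31 3.0 5824
scene roof [521.1 268.8] [269.   75.2] -4.46 70.0 4554
```

The cover is centred on the mat to within about 2–5 mm.

```bash
python3 -c "
from bench import *
print(job_done())"
```

```text
the job is handed in; nothing more can be done
None
```

The job is handed in: the cover stands handle up on the middle of the cork mat (centred to within about 5 mm), and the matching weight stands upright in the empty pocket, released, after about 27 s; the first grasp on the handle closed on air because the fingertips sit about 45 mm short of the reported TCP, and I corrected for that.

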